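Set the specimen tilt stage to its red mark

TASK

Set the tilt of the specimen stage: with the fingertips press down on the blue pad at the corner of its spring-backed plate until the green pointer stands at the red mark on the scale, then let go, so that the pointer stays within the width of the mark. If it goes too far, press the black pad to bring it back. Only press from above: do not pinch or hook the plate, do not touch the clamped bone or the pointer, do not shift the red mark, and leave the loose bone, jar and box where they are.

Things in the scene. Friction and masses are not known exactly. Their poses are not given: they have to be found in the camera images.
- stage: Tilt stage fixed to the bench; grey base 170 (x) x 240 (y) x 12 mm. Origin on the bench, below the middle of the tilt axis, which runs along the stage's x axis 65 mm up. At yaw 0 x points away from the robot, y to its left; yaw within 0.45 rad. An upright white scale stands on the far side (x = 64 to 69 mm, |y| under 45 mm), up to 155 mm high; the red mark reaches 177 mm.
- tilt (a joint): Tilt in rad of the aluminium plate (110 x by 200 y mm), 0 = level, stops -0.26 and 0.38. Grows as the +y side (blue pad) goes down; the pointer leans to +y. A spring resists more the further it is pressed; pivot drag holds the plate where it is left (under 0.01 rad back on release). Blue pad: 8 N at first, up to 13 N near the mark; black pad back: 2 to 7 N.
- blue_top (a point): Centre of the upper face of the blue pad, a disc 30 mm in diameter and 5 mm thick on the plate's near left corner. In the plate it lies 33 mm to the -x side, 80 mm to the +y side of and 15 mm above the tilt axis's middle.
- black_top (a point): Centre of the upper face of the black rubber pad, a like disc on the near right corner (33 mm to -x, 80 mm to -y, 15 mm above the axis).
- pointer_tip (a point): Tip of the green pointer, a 4 mm wide needle that stands up from the tilt axis on the far side of the scale (stage x = 73 mm) and tilts with the plate; the tip is 95 mm from the axis and sweeps sideways along the stage's y.
- mark (a joint): Angle of the red mark on the scale in rad, in the same sense as the plate's tilt: the pointer stands at the middle of the mark when the two values are equal. Stays where it is unless pushed.
- mark_point (a point): Middle of the red mark (8 mm wide along the scale, so 4 mm or 0.042 rad to either side), 95 mm from the axis, in the plane in which the pointer tip moves: the pointer tip coincides with it when the tilt equals the mark.
- bone_mid (a point): Middle of the small pale bone, 115 mm long along y and about 22 mm high, held on the plate by two wire clips at stage x = 8 to 41 mm. This point is 24 mm to +x of the middle of the tilt axis and 21 mm above it when level. Not to be touched.
- loose_bone: Loose long bone, 160 mm along its x, 40 mm wide, 31 mm high, lying to the -y side of the stage; origin under its middle.
- jar: Loose jar 52 mm in diameter, 65 mm high with a red lid, standing to the +y side of the stage; origin at its foot.
- specimen_box: Loose pale see-through box with white lid and blue labels, 86 by 66 mm and 58 mm high, standing to the +y side of the stage; origin at its foot.

How it is judged:
By the outcome, as a careful person would: the job done as asked, in the order asked, and still so for the second after the job is handed in, with the robot touching nothing.
It also fails if it takes over 35 s, if anything falls off the work surface, if the arm or the gripper's body presses on something with over 40 N, if the wrist force passes 120 N, or if a joint passes its speed limit or range.

ROBOT

A 6-joint arm with a two-finger parallel gripper is mounted at the origin on the work surface. World frame = base frame: x ahead of the robot, y to its left, z up, the work surface at z = 0. Lengths are in m, angles in rad, forces in N, time in s.
With the tool pointing down it reaches from about 0.325 to 0.925 m from the base axis. Payload 3.1 kg.
Tool frame: the origin (TCP) lies at the very end of the fingers, on their centre line; the grasp point (between the pads) lies ctrl.pinch_z behind it (ctrl.pinch_z is the distance from the TCP to the grasp point, in m); z points along the fingers, y is the direction in which the jaws open and shut (so a half turn about z gives the same grasp; the last joint's range is limited). The gripper opens to 85 mm and grips with 20 to 120 N. Pads are 22 mm wide; open, the fingers measure 114 mm over their backs; the gripper's body (76 mm by 85 mm) begins 54 mm behind the grasp point. The pads swing forward as they close: fully open they stand 13 mm farther back than shut.
Start: joints at [-1.448, 0.217, 1.613, -0, 1.311, -0.112], TCP at [0.145, -0.608, 0.231] pointing down, gripper open.
Joint ranges: [-2.75, 2.75], [-0.78, 2.1], [0.31, 2.55], [-1.13, 4.27], [0.13, 2.63], [-2.58, 2.58]. Speed limits (rad/s): [2.79, 2.79, 3.14, 3.14, 3.14, 3.14].

INTERFACE

Orientations are given as a rotation vector (axis times angle).
In Python, from cell import read_state, imaging, ticket, ctrl gives the robot as it stands.
- The arm moves only by the tool arm_command, never from a script. Its argument "targets" is a list of rows, each a list of 7 numbers: the shift along the tool's x, y, z in units of 30 mm (1.0 is 30 mm), then the turn, a rotation vector about the tool's x, y, z in units of 6 degrees (1.0 is 6 degrees), then the opening, from 0 (shut) to 1 (fully open). A call has 1 to 20 rows; each row shifts and turns the commanded pose from where the row before left it, along the tool's axes as they then stand; what a row does not reach is not made up. A row lasts 1/10 s, in which the tool goes at most 50 mm and 8.59 degrees, less where a joint would pass 70% of its speed; a pose out of reach is approached as far as the arm can. A call is refused whole if a number of a shift passes 1 or a number of a turn 1, either way. A call with a gripper value outside its range is refused whole. The fingers move at their own pace and stop on an object; the grip force is fixed at half the most. Time passes only in rows, so rows that do not move let the fingers close. It gives the time, the measured TCP pose, the force and the opening at its end, in the units of the state.
- read_state(): the state, without advancing time (a new reading comes with each control period).
- imaging.capture(name): name is "scene" or "top" or "wrist"; returns a dict with "img" (420x560x3 uint8, red, green, blue), "mtx" (3x3 intrinsics, pixels), "T" (4x4, takes a point from camera to world coordinates). Camera axes: x right, y down, z forward; pixel columns grow to the right and rows downward; lengths in m; the calibration is good to about 2 mm. A picture is of the moment at which its call begins. There is no depth.
- ticket.close_job(): hands the job in, once; it reports no verdict.
The state is a dict: "t": time; "joint_pos": joint angles; "qvel": joint speeds; "effort": joint torques, N m; "ee_pos": TCP position; "tool_rot": TCP orientation; "force": force on the tool from outside, world axes, zero at the start; "moment": the same for the moment, N m; "grip_width": finger opening in m.
Only numpy, scipy, OpenCV 4.12 (cv2) and the standard library are available. Lean on these libraries where they do the work, as an engineer would, in place of code of your own. Each camera call takes 0.05 s, during which the arm holds its last target.

## Working session

There is one attempt and no reset: what is moved stays moved. The work goes in short steps, Python scripts to look and compute and a tool call to move; the robot and the scene stay as the last step left them, time stands still between calls to the robot, and variables do not carry over. Pictures are saved under pics/ and viewed, and the job is handed in when it is done.

Besides the shell and the picture viewer there is one more tool, called after "Call:" by a JSON object that holds its "method" and its "body", one argument or row to a line. arm_command: Moves the arm, as the interface text tells. Its arguments: {"type":"object","properties":{"targets":{"type":"array"}},"required":["targets"]}

```bash
mkdir -p pics; ls; python3 - <<'E'
from cell import read_state, imaging, ticket, ctrl
import cv2,numpy as np
s=read_state();print(s, ctrl.pinch_z)
for n in("scene","top"):
    d=imaging.capture(n);np.savez(f"pics/{n}0.npz",**d);cv2.imwrite(f"pics/{n}0.png",d["img"][:,:,::-1]);print(d["mtx"],d["T"])
E
```

```text
pics
{'t': 0.0, 'joint_pos': array([-1.44821860e+00,  2.17793443e-01,  1.61496953e+00, -1.24142626e-05,
        1.31132293e+00, -1.12186697e-01]), 'qvel': array([ 0.00140066, -0.0006126 ,  0.00025001, -0.00083805,  0.00050238,
       -0.00014818]), 'effort': array([ 6.75328301e-04, -3.96840799e+01, -3.03853154e+01, -8.81220217e-05,
        9.65061947e-03, -1.29851290e-07]), 'ee_pos': array([ 0.14530588, -0.60700632,  0.22992545]), 'tool_rot': array([-3.11749755e+00, -3.67633840e-01,  3.91575553e-05]), 'force': array([-0.48193104, -0.00956206, -0.33601837]), 'moment': array([-0.02910571,  0.01129034, -0.01228196]), 'grip_width': 0.08531926860032983} 0.0187
[[391.38931347   0.         278.55974526]
 [  0.         391.38931347 203.76641547]
 [  0.           0.           1.        ]] [[-0.05210185  0.81005692 -0.58403183  0.98587222]
 [ 0.99853721  0.05072156 -0.01872892  0.05592936]
 [ 0.01445151 -0.58415333 -0.81151466  0.69199998]
 [ 0.          0.          0.          1.        ]]
[[460.31057698   0.         280.8260505 ]
 [  0.         460.31057698 212.11561056]
 [  0.           0.           1.        ]] [[-1.86731630e-03 -9.84383751e-01  1.76025977e-01  4.23794408e-01]
 [-9.99902996e-01 -5.91638231e-04 -1.39157542e-02  5.47602938e-02]
 [ 1.38025860e-02 -1.76034887e-01 -9.84287157e-01  1.05348874e+00]
 [ 0.00000000e+00  0.00000000e+00  0.00000000e+00  1.00000000e+00]]
```

View pics/scene0.png

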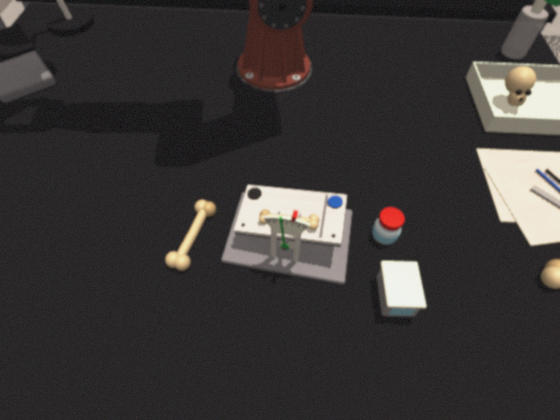

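View pics/top0.png

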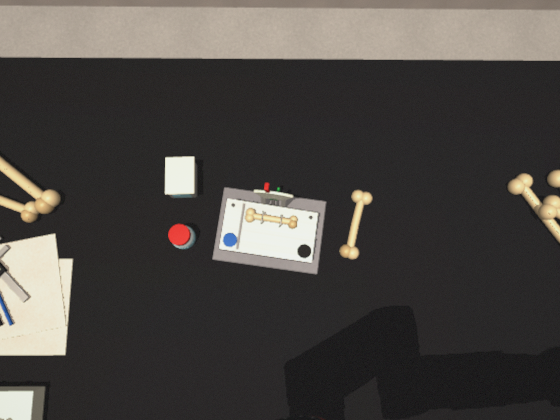

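The scene view looks back from the far side: blue pad near (335,202), black pad (255,193), red mark (295,215), pointer from (285,246) up to about (281,213). In the top view the blue pad is at (230,240), black (304,251), red mark (267,187). I'll measure these next.

```bash
cat > h.py <<'E'
import numpy as np,cv2
def load(n): 
    return dict(np.load(n))
def ray(d,uv):
    v=np.linalg.inv(d["mtx"])@np.array([uv[0],uv[1],1.]);R=d["T"][:3,:3]
    return d["T"][:3,3],(R@v)/np.linalg.norm(R@v)
def plane(d,uv,z):
    o,v=ray(d,uv);return o+v*(z-o[2])/v[2]
def vplane(d,uv,p,n):
    o,v=ray(d,uv);return o+v*((p-o)@n)/(v@n)
def tri(d1,u1,d2,u2):
    A=[];b=[]
    for d,u in((d1,u1),(d2,u2)):
        o,v=ray(d,u);M=np.eye(3)-np.outer(v,v);A.append(M);b.append(M@o)
    p=np.linalg.solve(A[0]+A[1],b[0]+b[1]);o1,v1=ray(d1,u1);w=p-o1
    return p,2*np.linalg.norm(w-v1*(w@v1))
def proj(d,p):
    q=np.linalg.inv(d["T"])@np.r_[p,1];q=d["mtx"]@q[:3];return q[:2]/q[2]
def blobs(img,lo,hi,box,mina=4):
    h=cv2.cvtColor(img,cv2.COLOR_RGB2HSV);m=cv2.inRange(h,np.array(lo),np.array(hi))
    k=np.zeros_like(m);x0,y0,x1,y1=box;k[y0:y1,x0:x1]=m[y0:y1,x0:x1]
    n,l,s,c=cv2.connectedComponentsWithStats(k)
    return [(s[i,:].tolist(),c[i].round(2).tolist()) for i in range(1,n) if s[i,4]>=mina],k
E
python3 - <<'E'
from h import *
S=load("pics/scene0.npz");T=load("pics/top0.npz")
for nm,d,b in(("S",S,(220,170,360,280)),("T",T,(210,175,330,275))):
    for c,lo,hi in(("blue",(105,120,60),(125,255,255)),("red",(0,150,80),(6,255,255)),("red2",(172,150,80),(180,255,255)),("green",(45,90,30),(85,255,255)),("black",(0,0,0),(180,255,45))):
        if c=="black": b2=(240,183,268,203) if nm=="S" else (294,241,314,260)
        else: b2=b
        print(nm,c,blobs(d["img"],lo,hi,b2)[0])
a=S["img"][175:285,215:365];b=T["img"][175:280,205:335]
cv2.imwrite("pics/c1.png",cv2.resize(a,None,fx=5,fy=5,interpolation=cv2.INTER_CUBIC)[:,:,::-1])
cv2.imwrite("pics/c2.png",cv2.resize(b,None,fx=5,fy=5,interpolation=cv2.INTER_CUBIC)[:,:,::-1])
E
```

```text
S blue [([328, 197, 14, 11, 117], [334.58, 201.48])]
S red [([293, 211, 4, 10, 26], [294.38, 215.08])]
S red2 []
S green [([279, 217, 4, 16, 26], [280.88, 223.88]), ([281, 237, 8, 12, 42], [284.19, 244.26])]
S black [([240, 183, 7, 9, 38], [242.11, 186.21]), ([257, 183, 7, 1, 7], [260.0, 183.0]), ([265, 183, 3, 2, 4], [266.25, 183.25])]
T blue [([224, 233, 13, 13, 130], [229.59, 239.29])]
T red [([264, 182, 6, 10, 43], [266.26, 186.26])]
T red2 []
T green [([276, 187, 5, 4, 15], [278.13, 188.6])]
T black []
```

View pics/c1.png

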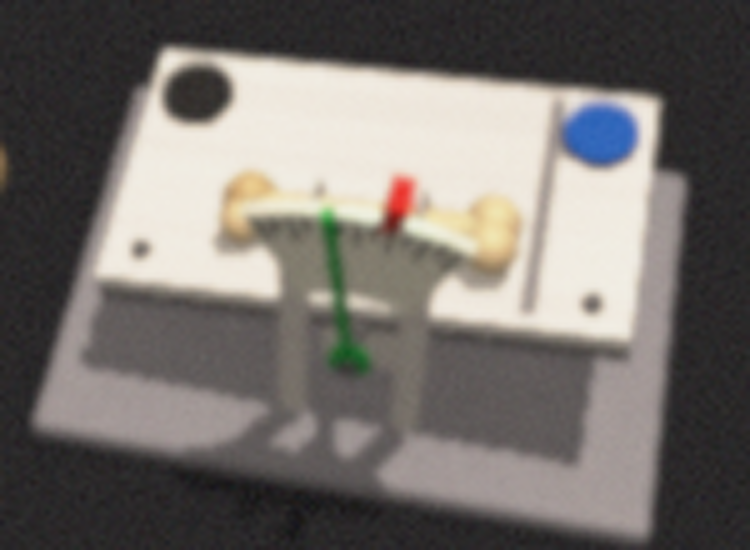

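View pics/c2.png

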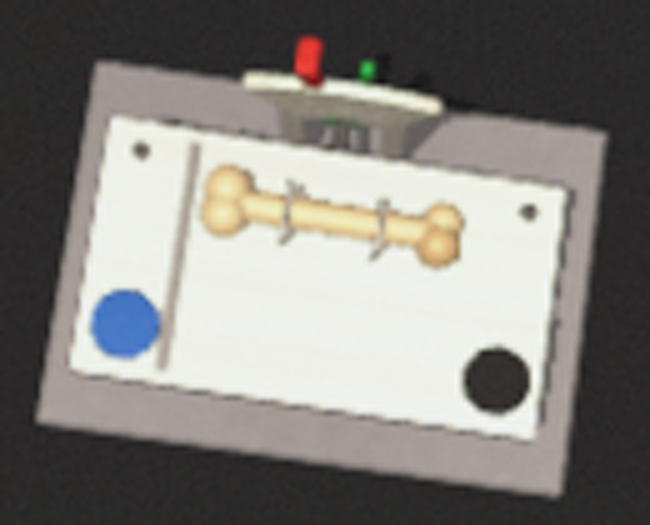

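```bash
cat >> h.py <<'E'
def pose(T):
    c=[((u+.5)/5-.5+205,(v+.5)/5-.5+175) for u,v in((97,62),(606,132),(560,495),(38,422))]
    P=np.array([plane(T,q,.012) for q in c]) # far-left, far-right, near-right, near-left
    o=P.mean(0);xa=(P[0]+P[1]-P[2]-P[3]);ya=P[0]+P[3]-P[1]-P[2]
    yaw=np.arctan2(xa[1],xa[0]);yaw2=np.arctan2(-ya[0],ya[1])
    return o,yaw,yaw2,np.linalg.norm(xa)/2,np.linalg.norm(ya)/2
E
python3 - <<'E'
from h import *
S=load("pics/scene0.npz");T=load("pics/top0.npz")
o,y1,y2,a,b=pose(T);print("pose",o.round(4),y1,y2,a,b)
B,e1=tri(S,(334.7,201.45),T,(229.6,239.35));K,e2=tri(S,(254,193.2),T,(304,250.6))
print("blue",B.round(4),e1,"black",K.round(4),e2)
d=B-K;print("dist",np.linalg.norm(d),"tilt",-np.arcsin(d[2]/.16),"yaw",np.arctan2(-d[0],d[1]))
for yaw in(y1,(y1+y2)/2,y2,np.arctan2(-d[0],d[1])):
    ex=np.array([np.cos(yaw),np.sin(yaw),0]);ey=np.array([-ex[1],ex[0],0])
    # origin from pads: mid of pads = o -33 ex + z~80
    m=(B+K)/2; oo=m+.033*ex; oo[2]=0
    for O in (np.r_[o[:2],0],oo):
        p=O+.073*ex
        f=lambda uv:(lambda q:(round((q-p)@ey,4),round(q[2]-.065,4),round(np.arctan2((q-p)@ey,q[2]-.065),4)))(vplane(S,uv,p,ex))
        print(yaw.round(3),O.round(4),"tip",f((280,216.6)),"piv",f((284.2,246)),"redtop",f((295.5,210.7)),"redmid",f((294.4,214.5)),"redbot",f((293.2,219.5)))
print(tri(S,(294.4,213.5),T,(266.3,185.9)), tri(S,(280.3,217),T,(278.1,188.4)))
E
```

```text
pose [0.5694 0.0656 0.012 ] -0.14061458422767711 -0.13893945077229566 0.16812778519601332 0.2375845078103038
blue [0.5383 0.1492 0.087 ] 1.9970632177389213e-05 black [ 0.516  -0.0086  0.0708] 6.308707331600889e-05
dist 0.16012767442547904 tilt -0.10136616311645724 yaw -0.14044503701058028
-0.141 [0.5694 0.0656 0.    ] tip (np.float64(-0.0078), np.float64(0.1127), np.float64(-0.0691)) piv (np.float64(0.0014), np.float64(0.0223), np.float64(0.0611)) redtop (np.float64(0.0159), np.float64(0.136), np.float64(0.1164)) redmid (np.float64(0.0147), np.float64(0.1253), np.float64(0.1168)) redbot (np.float64(0.0135), np.float64(0.1109), np.float64(0.1209))
-0.141 [0.5598 0.0657 0.    ] tip (np.float64(-0.0081), np.float64(0.0983), np.float64(-0.0824)) piv (np.float64(0.0013), np.float64(0.0054), np.float64(0.2388)) redtop (np.float64(0.0163), np.float64(0.1222), np.float64(0.1322)) redmid (np.float64(0.015), np.float64(0.1113), np.float64(0.1342)) redbot (np.float64(0.0138), np.float64(0.0964), np.float64(0.1417))
-0.14 [0.5694 0.0656 0.    ] tip (np.float64(-0.0079), np.float64(0.1128), np.fl
[... 1568 characters left out ...]
np.float64(0.136), np.float64(0.1163)) redmid (np.float64(0.0147), np.float64(0.1253), np.float64(0.1167)) redbot (np.float64(0.0135), np.float64(0.1109), np.float64(0.1208))
-0.14 [0.5598 0.0657 0.    ] tip (np.float64(-0.0081), np.float64(0.0983), np.float64(-0.0826)) piv (np.float64(0.0013), np.float64(0.0054), np.float64(0.2356)) redtop (np.float64(0.0162), np.float64(0.1222), np.float64(0.132)) redmid (np.float64(0.015), np.float64(0.1113), np.float64(0.1341)) redbot (np.float64(0.0137), np.float64(0.0964), np.float64(0.1415))
(array([0.63259996, 0.07045322, 0.1767824 ]), np.float64(0.00040469929683053846)) (array([0.63099099, 0.04769981, 0.16229656]), np.float64(0.0004327972773641211))
```

Call:
{"method": "arm_command", "body": {
  "targets": [
    [0,0,0,0,0,-0.95,0],
    [0,0,0,0,0,-0.95,0],
    [0,0,0,0,0,-0.95,0],
    [0,0,0,0,0,-0.95,0],
    [0,0,0,0,0,-0.95,0],
    [0,0,0,0,0,-0.95,0],
    [0,0,0,0,0,-0.95,0],
    [0,0,0,0,0,-0.95,0],
    [0,0,0,0,0,-0.95,0],
    [0,0,0,0,0,-0.95,0],
    [0,0,0,0,0,-0.95,0],
    [0,0,0,0,0,-0.95,0]
  ]
}}

```text
t: 1.3
ee_pos: [0.1454, -0.6074, 0.2305]
tool_rot: [-2.368, -2.062, -0.001]
force: [0.5, -0.6, -0.9]
grip_width: 0.0
```

Call:
{"method": "arm_command", "body": {
  "targets": [
    [0.5,0.2,0,0,0,0,0],
    [1,0.35,0,0,0,0,0],
    [1,0.35,0,0,0,0,0],
    [1,0.35,0,0,0,0,0],
    [1,0.35,0,0,0,0,0],
    [1,0.35,0,0,0,0,0],
    [1,0.35,0,0,0,0,0],
    [1,0.35,0,0,0,0,0],
    [1,0.35,0,0,0,0,0],
    [1,0.35,0,0,0,0,0],
    [1,0.35,0,0,0,0,0],
    [1,0.35,0,0,0,0,0],
    [1,0.35,0,0,0,0,0],
    [1,0.35,0,0,0,0,0],
    [1,0.35,0,0,0,0,0],
    [1,0.35,0,0,0,0,0],
    [1,0.35,0,0,0,0,0],
    [1,0.35,0,0,0,0,0],
    [0.5,0.2,0,0,0,0,0],
    [0,0,0,0,0,0,0]
  ]
}}

```text
t: 3.3
ee_pos: [0.4103, -0.0978, 0.2308]
tool_rot: [-2.371, -2.06, -0.0]
force: [-0.1, -0.2, 0.1]
grip_width: 0.0003
```

```bash
cat > go.py <<'E'
from cell import read_state
import numpy as np
from scipy.spatial.transform import Rotation as R
def rep(tgt):
    s=read_state();M=R.from_rotvec(s["tool_rot"]).as_matrix()
    d=M.T@(np.array(tgt)-s["ee_pos"])
    print("t",s["t"].__round__(2),"p",s["ee_pos"].round(4),"F",s["force"].round(2),"j",s["joint_pos"].round(2),"w",s["grip_width"])
    print("toolx",M[:,0].round(3),"toolz",M[:,2].round(3),"delta units",(d/.03).round(3))
E
python3 -c "
from go import *
rep([.538,.149,.23])"
```

```text
t 3.3 p [ 0.4103 -0.0978  0.2308] F [-0.1  -0.2   0.07] j [-0.4  -0.24  2.07  0.    1.32 -0.26] w 0.00025986713071878405
toolx [0.14  0.99  0.001] toolz [-0.001  0.001 -1.   ] delta units [8.741 3.065 0.034]
```

Call:
{"method": "arm_command", "body": {
  "targets": [
    [0.5,0.2,0,0,0,0,0],
    [1,0.35,0,0,0,0,0],
    [1,0.35,0,0,0,0,0],
    [1,0.35,0,0,0,0,0],
    [1,0.35,0,0,0,0,0],
    [1,0.35,0,0,0,0,0],
    [1,0.35,0,0,0,0,0],
    [1,0.35,0,0,0,0,0],
    [1,0.35,0,0,0,0,0],
    [0.28,0.07,0,0,0,0,0],
    [0,0,0.7,0,0,0,0],
    [0,0,1,0,0,0,0],
    [0,0,1,0,0,0,0],
    [0,0,1,0,0,0,0],
    [0,0,0.4,0,0,0,0],
    [0,0,0,0,0,0,0],
    [0,0,0,0,0,0,0]
  ]
}}

```text
t: 5.0
ee_pos: [0.5396, 0.147, 0.1093]
tool_rot: [2.374, 2.057, 0.001]
force: [-0.1, 0.7, 0.0]
grip_width: 0.0001
```

```bash
cat > look.py <<'E'
import sys
from go import *
from h import *
from cell import imaging
def look(k,tgt=(.5382,.1507,.072)):
    d=imaging.capture("scene");np.savez(f"pics/s{k}.npz",**d)
    cv2.imwrite(f"pics/s{k}.png",cv2.resize(d["img"][165:285,215:365],None,fx=5,fy=5,interpolation=cv2.INTER_CUBIC)[:,:,::-1])
    h=cv2.cvtColor(d["img"],cv2.COLOR_RGB2HSV)
    O=np.array([.5598,.0671,0]);ex=np.array([np.cos(.14),-np.sin(.14),0]);ey=np.array([-ex[1],ex[0],0]);p=O+.073*ex
    def fit(lo,hi,nm):
        _,m=blobs(d["img"],lo,hi,(220,170,360,280),1);v,u=np.nonzero(m)
        Q=np.array([vplane(d,q,p,ex) for q in zip(u,v)]);y=(Q-p)@ey;z=Q[:,2]-.065
        g=z>.03; y=y[g];z=z[g]
        b=np.polyfit(z,y,1) if len(y)>3 else 0
        print(nm,"n",len(y),"zmax",z.max().round(4),"mean ang",np.arctan2(y,z).mean().round(4),"slope",np.round(b,4))
    fit((45,90,30),(85,255,255),"green");fit((0,150,60),(6,255,255),"red")
    rep(tgt)
if __name__=="__main__": look(sys.argv[1])
E
python3 look.py 1
```

```text
green n 33 zmax 0.0969 mean ang -0.0967 slope [-0.098   0.0001]
red n 33 zmax 0.1186 mean ang 0.1281 slope [ 0.1898 -0.0065]
t 5.05 p [0.5404 0.1472 0.1102] F [-0.12  0.19  0.04] j [ 0.14  0.21  1.86 -0.    1.06  0.28] w 9.282643036170232e-05
toolx [0.142 0.99  0.001] toolz [ 0.003  0.    -1.   ] delta units [ 0.103 -0.093  1.272]
```

View pics/s1.png

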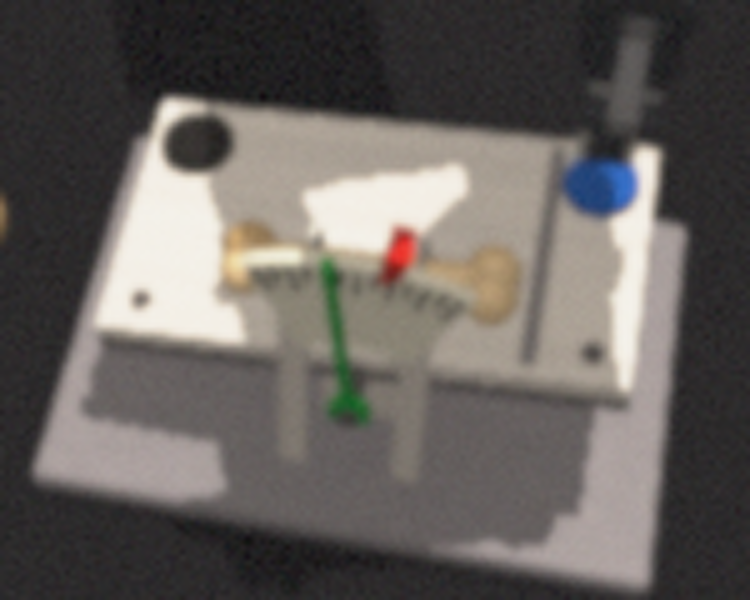

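The fingertips hover over the blue pad at about (600,185) in the crop. The pointer stands at −0.097 rad and the mark at about 0.125. I'll press part way.

Call:
{"method": "arm_command", "body": {
  "targets": [
    [0.1,-0.05,0.3,0,0,0,0],
    [0,0,0.3,0,0,0,0],
    [0,0,0.15,0,0,0,0],
    [0,0,0.15,0,0,0,0],
    [0,0,0.15,0,0,0,0],
    [0,0,0.1,0,0,0,0],
    [0,0,0,0,0,0,0],
    [0,0,0,0,0,0,0]
  ]
}}

```text
t: 5.85
ee_pos: [0.539, 0.1532, 0.0757]
tool_rot: [-2.373, -2.056, -0.007]
force: [-2.2, 6.5, 7.8]
grip_width: -0.0001
```

```bash
python3 look.py 2
```

```text
green n 22 zmax 0.0984 mean ang 0.0545 slope [0.0532 0.0001]
red n 33 zmax 0.1186 mean ang 0.1228 slope [ 0.136  -0.0013]
t 5.9 p [0.539  0.1532 0.0758] F [-3.32  6.39  7.64] j [0.15 0.26 1.88 0.01 1.   0.29] w -0.0003188389299250253
toolx [0.142 0.99  0.005] toolz [ 0.002  0.005 -1.   ] delta units [-0.087 -0.016  0.125]
```

View pics/s2.png

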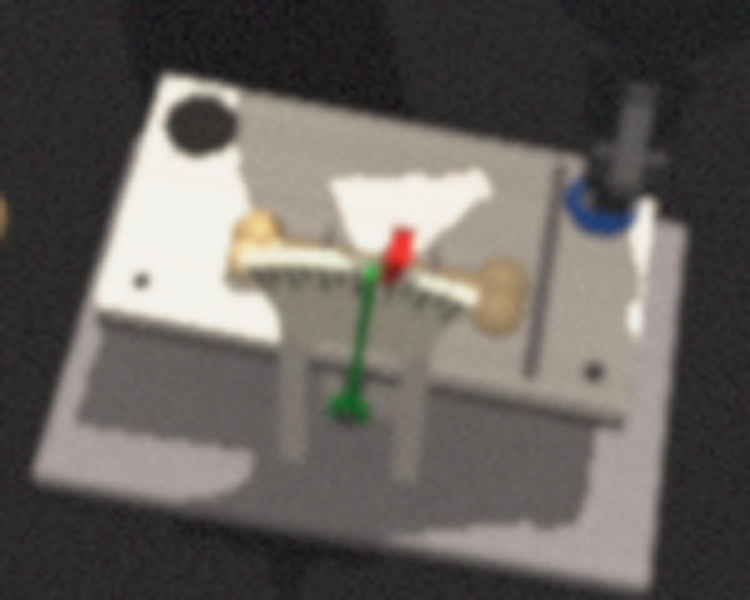

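The pointer has moved to 0.055 rad, with the mark at about 0.123. It needs about 5 mm more at the pad.

Call:
{"method": "arm_command", "body": {
  "targets": [
    [0,0,0.06,0,0,0,0],
    [0,0,0.06,0,0,0,0],
    [0,0,0.05,0,0,0,0],
    [0,0,0,0,0,0,0],
    [0,0,0,0,0,0,0]
  ]
}}

```text
t: 6.4
ee_pos: [0.5391, 0.1537, 0.0711]
tool_rot: [-2.373, -2.055, -0.008]
force: [-3.6, 6.5, 10.4]
grip_width: 0.0002
```

```bash
python3 look.py 3
```

```text
green n 23 zmax 0.0946 mean ang 0.1137 slope [ 0.1216 -0.0005]
red n 27 zmax 0.1209 mean ang 0.124 slope [0.0775 0.0052]
t 6.45 p [0.5391 0.1536 0.0711] F [-2.55  6.88  9.84] j [0.15 0.27 1.88 0.01 0.99 0.29] w -0.00015500867830435929
toolx [0.143 0.99  0.006] toolz [ 0.002  0.005 -1.   ] delta units [-0.101 -0.016 -0.03 ]
```

View pics/s3.png

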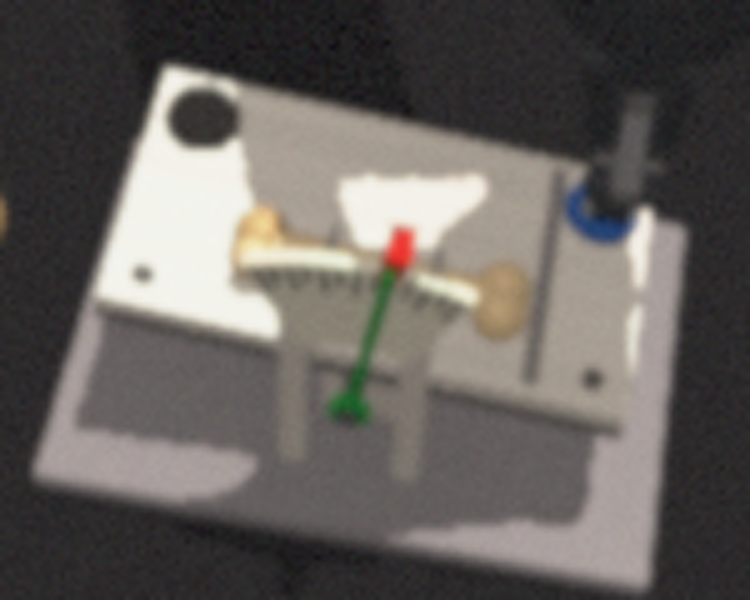

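The pointer is now at about 0.117, just short of the mark's middle. I'll add about 1 mm to allow for the springback, then lift straight up.

Call:
{"method": "arm_command", "body": {
  "targets": [
    [0,0,0.035,0,0,0,0],
    [0,0,0,0,0,0,0],
    [0,0,0,0,0,0,0],
    [0,0,-0.1,0,0,0,0],
    [0,0,-0.1,0,0,0,0],
    [0,0,-0.3,0,0,0,0],
    [0,0,-0.8,0,0,0,0],
    [0,0,-1,0,0,0,0],
    [0,0,-1,0,0,0,0],
    [0,0,0,0,0,0,0],
    [0,0,0,0,0,0,0]
  ]
}}

```text
t: 7.55
ee_pos: [0.5385, 0.1504, 0.1675]
tool_rot: [2.373, 2.057, 0.002]
force: [0.3, -0.6, -0.4]
grip_width: -0.0
```

```bash
python3 look.py 4
```

```text
green n 22 zmax 0.0946 mean ang 0.1231 slope [ 0.1369 -0.0008]
red n 18 zmax 0.1186 mean ang 0.1276 slope [0.1178 0.0012]
t 7.6 p [0.5374 0.1502 0.166 ] F [-0.59 -0.27  0.03] j [ 0.15  0.14  1.83 -0.    1.17  0.29] w 2.3574385949623313e-05
toolx [ 0.142  0.99  -0.001] toolz [-0.001 -0.    -1.   ] delta units [0.022 0.029 3.135]
```

View pics/s4.png

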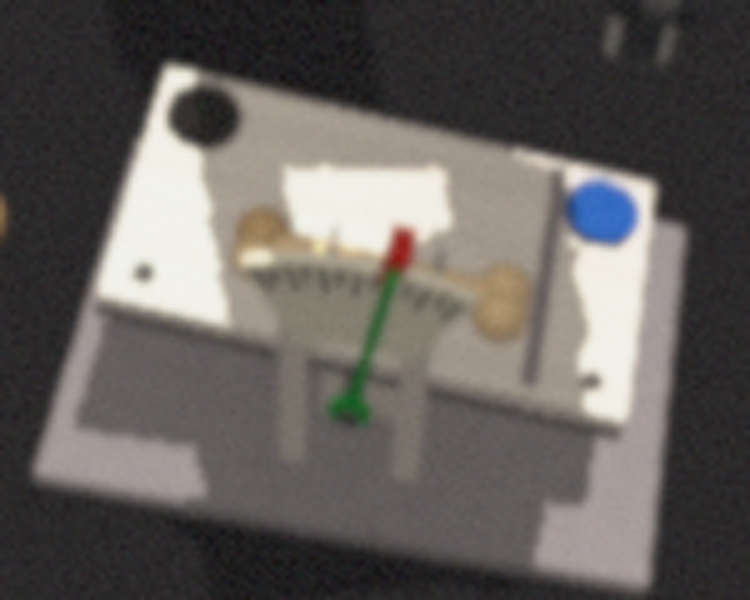

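Released: the pointer is at about 0.125 and its tip meets the red mark (crop pixel (395,265)). I'll take a last top-view check before handing in.

```bash
python3 - <<'E'
from h import *
from cell import imaging
d=imaging.capture("top");cv2.imwrite("pics/top5.png",d["img"][:,:,::-1])
T=load("pics/top0.npz");S=dict(np.load("pics/s4.npz"));
for c,lo,hi,b in(("red",(0,150,60),(6,255,255),(255,175,290,200)),("jar",(0,150,60),(6,255,255),(150,210,205,260)),("green",(45,90,30),(85,255,255),(255,175,290,200))):
    print(c,blobs(T["img"],lo,hi,b)[0],blobs(d["img"],lo,hi,b)[0])
E
python3 look.py 6
```

```text
red [([264, 182, 6, 10, 43], [266.26, 186.26])] [([264, 183, 5, 9, 38], [266.13, 186.87])]
jar [([168, 223, 22, 22, 378], [178.52, 233.99])] [([176, 236, 14, 9, 103], [181.88, 239.74])]
green [([276, 187, 5, 4, 15], [278.13, 188.6])] []
green n 20 zmax 0.0946 mean ang 0.1214 slope [ 0.1376 -0.0009]
red n 19 zmax 0.1186 mean ang 0.1264 slope [ 0.1274 -0.    ]
t 7.7 p [0.5365 0.1502 0.1647] F [-0.8  -0.   -0.38] j [ 0.15  0.14  1.83 -0.    1.17  0.29] w 1.6250284690388351e-06
toolx [ 0.142  0.99  -0.001] toolz [-0.004 -0.001 -1.   ] delta units [0.028 0.064 3.091]
```

View pics/top5.png

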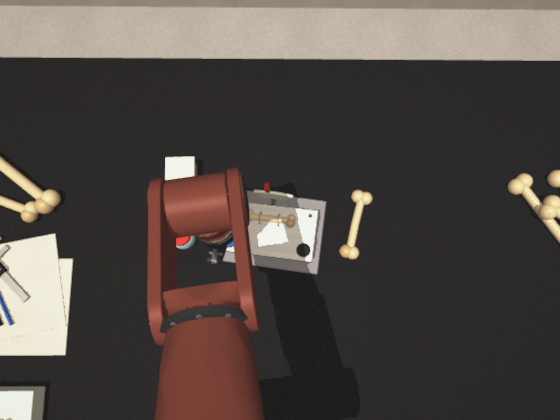

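The top view shows the mark unmoved at (266,187), and the box and loose bone in place. The arm hides part of the jar here, so I'll check that in the scene frames and hand in.

```bash
python3 - <<'E'
from h import *
A=load("pics/scene0.npz");B=load("pics/s6.npz")
print([blobs(x["img"],(0,150,60),(6,255,255),(370,195,410,245))[0] for x in(A,B)])
from cell import ticket
print(ticket.close_job())
E
```

```text
[[([379, 206, 26, 24, 471], [391.45, 217.62])], [([379, 206, 26, 24, 474], [391.49, 217.46])]]
the job is handed in; nothing more can be done
None
```

The pointer now stands at the red mark, and the job is handed in. I pressed the blue pad from above with the closed fingertips in three steps, then lifted straight clear; the black pad wasn't needed.

- **Pointer and mark:** after release the pointer read about 0.12–0.13 rad and the mark about 0.125 rad. Two looks after release agreed to within about 0.005 rad, and the mark allows 0.042 rad either way.
- **Other objects:** the mark, jar, box and loose bone look unmoved. The arm hid part of the jar in the top view, so I checked it in the scene view, where its lid had moved less than 0.2 px.
- **Forces and time:** the largest force I read was about 10 N down with 7 N sideways, from friction while pressing. The run took 7.7 s on the robot's clock.
- **One disagreement:** the stage position worked out from the base corners was about 10 mm off in x from the one given by the pads. The pointer tip agreed with the pads, so I used those.

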